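# Load a cuvette strip against the spring follower and close the rail

## Robot

A 6-joint arm with a two-finger parallel gripper is mounted at the origin on the work surface. World frame = base frame: x ahead of the robot, y to its left, z up, the work surface at z = 0. Lengths are in mm, angles in rad, forces in N, time in s.
With the tool pointing down it reaches from about 300 to 775 mm from the base axis. Payload 14.6 kg.
Tool frame: the origin (TCP) lies on the centre line of the jaws, within the pads' length; the fingertips stand 8 mm ahead of it and the grasp point (between the pads) lies 11 mm behind it; z points along the fingers, y is the direction in which the jaws open and shut (so a half turn about z gives the same grasp; the last joint's range is limited). The gripper opens to 94 mm and grips with 3 to 60 N. Pads are 16 mm wide; open, the fingers measure 119 mm over their backs; the gripper's body (75 mm by 177 mm) begins 78 mm behind the grasp point.
Start: joints at [-1.268, 0.3, 1.521, -0, 1.321, -0.067], TCP at [198.778, -512.812, 213.446] pointing down, gripper open.
Joint ranges: [-3.03, 3.03], [-0.79, 2.21], [0.23, 2.52], [-1.04, 4.18], [0, 3.07], [-2.55, 2.55]. Speed limits (rad/s): [2.22, 2.22, 2.57, 3.14, 3.14, 3.14].

## Interface

Orientations are given as [roll, pitch, yaw] about the fixed x, y, z axes, in that order (R = Rz(yaw) Ry(pitch) Rx(roll)).
In Python, from cell import read_state, cams, manip gives the robot as it stands.
- The arm moves only by the shell command python3 -m handwheel 'ROWS' [OPENING] [FORCE]. ROWS is JSON, a list of rows, each a list of 4 numbers: the shift along the tool's x, y, z in m, then the turn about the tool's z in degrees. In form: [[dx, dy, dz, turn], ...]. A call has 1 to 5 rows; each row is the pose to reach, as a shift and turn from the pose measured when the call began, along the tool's axes at that moment; what a row does not reach only later rows make up. A row lasts 1/8 s, in which the tool goes at most 62.5 mm and 10.7 degrees, less where a joint would pass 70% of its speed; a pose out of reach is approached as far as the arm can. A call with a gripper value outside its range is refused whole. OPENING is the closure, from 0 (fully open) to 1 (shut), set as the call begins (- or left out, the last holds). The fingers move at their own pace and stop on an object; FORCE is the grip in N (left out, the last holds). Time passes only in rows, so rows that repeat a pose let the fingers close. It gives the time, the measured TCP pose, the force and the opening at its end, in the units of the state.
- read_state(): the state, without advancing time (a new reading comes with each control period).
- cams.camera(name): name is "side" or "top" or "wrist"; returns the picture (400x640x3 uint8, red, green, blue); there is no depth.
- cams.get_calibration(name): a dict with "vertical_fov" (degrees; the focal length in pixels is half the picture's height over the tangent of half this angle, whatever the lens; pixels are square), "cx", "cy" (the principal point, pixels), "R" (3x3) and "t" (3): a world point X has camera coordinates R X + t. Camera axes: x right, y down, z forward; pixel columns grow to the right and rows downward; lengths in mm; the calibration is good to about 2 mm. A picture is of the moment at which its call begins: read the wrist's pose just before it. get_calibration takes no time and is no camera call; for the wrist camera it gives the pose at the moment of the call.
- manip.sign_off(): hands the job in, once; it reports no verdict.
The state is a dict: "clock": time; "joints": joint angles; "qd": joint speeds; "effort": joint torques, N m; "eef_pos": TCP position; "eef_rot": TCP orientation; "wrist_force": force on the tool from outside, world axes, zero at the start; "moment": the same for the moment, N m; "finger_gap": finger opening in mm.
Only numpy, scipy, OpenCV 4.12 (cv2) and the standard library are available. Lean on these libraries where they do the work, as an engineer would, in place of code of your own. Each camera call takes 0.05 s, during which the arm holds its last target. There are 200 camera calls.

## Task

Load the pink-stoppered cuvette strip into the channel of the white loader: keep it raised over the red lip, push its leading end back against the brass spring follower until its trailing end clears the lip, set it down flat so that the spring holds it between lip and follower, and let go. Then slide the steel rail fully home over the strip by its blue tab. Feel your way and do not force the strip; leave the grey-stoppered strip, the bottles, the beaker and the loose vial where they stand.

Things in the scene. Friction and masses are not known exactly. Their poses are not given: they have to be found in the camera images.
- strip_mid (a point): Centre, half-way up, of the strip to load (x along its length, z up; both ends alike). White carrier bar 110 long x 30 wide x 14 high; on it a row of eight clear cuvettes with pink stoppers, together a flat-sided ridge 94 long x 10 wide x 28 high: 42 high in all, this point 21 above the underside. Grasp it across the 10 wide ridge. About 90 g, loose on the bench. May stand where the grey one stood.
- loader: White loader fixed to the bench; where it stands changes. Origin: on the bench, under the channel; x along the channel from the red lip towards the follower and rail, y across, z up. Bed 325 long (x -95 to 230) x 92 wide, 20 high. More than 38 N between strip and loader, all contacts added up (follower, lip, floor, walls, rail), is forcing it; at rest in place they add up to about 18.
- channel_floor (a point): Fixed point of the loader on the channel floor at its x -5, y 0, 20 above the bench. Walls (x -90 to 80) 34 apart, 32 above the bench, flared mouth: a strip has 2 play each side. In the channel lies an insert carrying BOTH lip and follower, clamped firmly anywhere along a 30 slot: offset c = -15 to 15 along x, not measured, see or feel it. Seated, the strip's centre ends at x -5+c.
- lip_mark (a point): Fixed point of the loader at its x -60, 25 above the bench: where the lip's top inner edge is if c = 0. The red lip lies across the channel, 8 long, 5 high over the floor, from x -68+c to -60+c. The strip's trailing end must get past its inner edge. The strip pushed back travels with its underside over the lip (25 above the bench) and below the follower's top (35): 28 is good.
- follower_mark (a point): Fixed point of the loader at its x 42, 28 above the bench: the polished brass follower's free face if c = 0 (truly x 42+c). Free gap to the lip 102, so the 110 strip goes down only with the follower pushed back 8 or more. Spring: 1.5 N at contact plus 0.9 N per mm, so 8.7 N at 8; hard stop at 13 (13.2 N); damped 0.08 N per mm/s. A push of 10 to 12 N is right. Let go when flat, the strip springs back to the lip.
- rail (a joint): Slide of the steel rail along the loader's x: 0 = fully home over the strip (hard stop), 0.110 m = fully back; starts 0.095 to 0.110. About 4 N of friction, stays where left. Two prongs, 17 apart inside, pass astride the cuvettes 2 above the seated carrier bar; underside 36 above the bench, tips at loader x -20 mm + joint value. They hit a strip that is not down.
- rail_grip (a point): Middle of the rail's blue upright tab, 70 above the bench, at loader x 74 mm + joint value, y 0; it moves with the rail. Tab 26 along loader x, 14 across, from 48 to 90 above the bench; pinch it across its 14, or push it towards the lip.
- spare_mid (a point): Centre, half-way up, of the other strip: same shape and size, grey stoppers. Leave it alone. The two strips may stand in either's place.
- bottle_a: White plastic bottle, 64 across, 130 high, loose; origin at underside.
- bottle_b: Another such bottle.
- beaker: Open glass beaker, 70 across, 85 high, loose; origin at underside.
- vial: Small pinkish closed vial, 24 across, 50 high, loose; origin at underside.
Things that resemble listed ones, but are neither listed nor needed, are in the scene too. Leave any green or orange look-alike of the part that bears strip_mid alone.

How it is judged:
By the outcome, as a careful person would: the job done as asked, in the order asked, and still so for the second after the job is handed in, with the robot touching nothing.
It also fails if it takes over 69 s, if anything falls off the work surface, if the arm or the gripper's body presses on something with over 40 N, if the wrist force passes 120 N, or if a joint passes its speed limit or range.

## Working session

There is one attempt and no reset: what is moved stays moved. The work goes in short steps, Python scripts to look and compute and a shell command to move; the robot and the scene stay as the last step left them, time stands still between calls to the robot, and variables do not carry over. Pictures are saved under pics/ and viewed, about 8 in all and at most 12, crops included, and the job is handed in when it is done.

```bash
mkdir -p pics; cat > h.py <<'E'
import numpy as np, cv2
from cell import read_state, cams, manip
def K(n):
    c=cams.get_calibration(n); f=200/np.tan(np.radians(c["vertical_fov"])/2); return c,f
def ray(n,u,v,z,cal=None):
    c,f=cal or K(n); R=np.array(c["R"]);t=np.array(c["t"])
    o=-R.T@t; d=R.T@np.array([(u-c["cx"])/f,(v-c["cy"])/f,1]); return o+d*(z-o[2])/d[2]
def proj(n,X,cal=None):
    c,f=cal or K(n); p=np.array(c["R"])@np.array(X)+np.array(c["t"]); return c["cx"]+f*p[0]/p[2],c["cy"]+f*p[1]/p[2]
def snap(n,fn):
    im=cams.camera(n); cv2.imwrite('pics/'+fn,im[:,:,::-1]); return im
E
python3 - <<'E'
from h import *
for n in ("top","side"):
    snap(n,n+"0.png"); c,f=K(n); print(n,f,c)
print(read_state())
E
```

```text
top 395.08608282346114 {'vertical_fov': 53.69878003174914, 'cx': 317.2472340673259, 'cy': 197.51458060764395, 'R': array([[-0.09884012, -0.9950889 , -0.00535912],
       [-0.97359941,  0.09781635, -0.20624295],
       [ 0.20575428, -0.01516744, -0.97848614]]), 't': array([  75.7177964 ,  515.83699208, 1214.40619878])}
side 377.06892841537507 {'vertical_fov': 55.88358444178128, 'cx': 314.8785771308092, 'cy': 197.37416101744668, 'R': array([[ 0.95771342, -0.28771961,  0.00155764],
       [-0.18008437, -0.60363966, -0.77665229],
       [ 0.22439835,  0.74352982, -0.62992761]]), 't': array([-469.92954014,  172.71993504,  788.7887292 ])}
{'clock': 0.1, 'joints': array([-1.26758631e+00,  3.00386218e-01,  1.52153044e+00, -1.64217551e-06,
        1.32071774e+00, -6.65878128e-02]), 'qd': array([ 0.00062586, -0.00206137, -0.00091972, -0.00140757, -0.00158466,
       -0.0004957 ]), 'effort': array([ 1.34171146e-04, -5.32644832e+01, -3.53286231e+01,  7.09198276e-02,
        2.34908215e-02, -4.30771058e-05]), 'eef_pos': array([ 198.71701506, -512.59233704,  212.95431206]), 'eef_rot': array([-3.14055311e+00, -6.77290418e-05,  3.69798198e-01]), 'wrist_force': array([-0.25122681, -0.14162283, -0.04152491]), 'moment': array([-0.00094227, -0.01399495,  0.00183189]), 'finger_gap': 93.70818523107715}
```

View pics/top0.png

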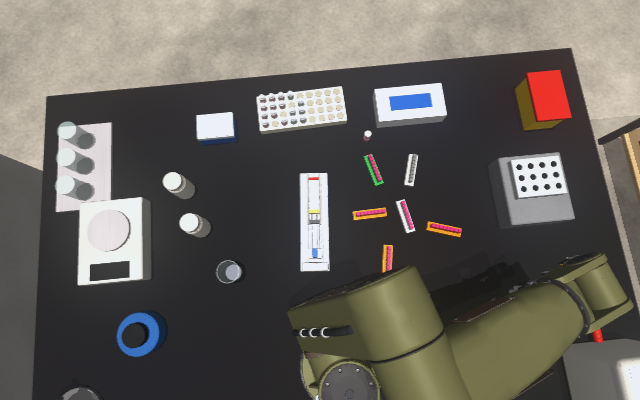

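View pics/side0.png

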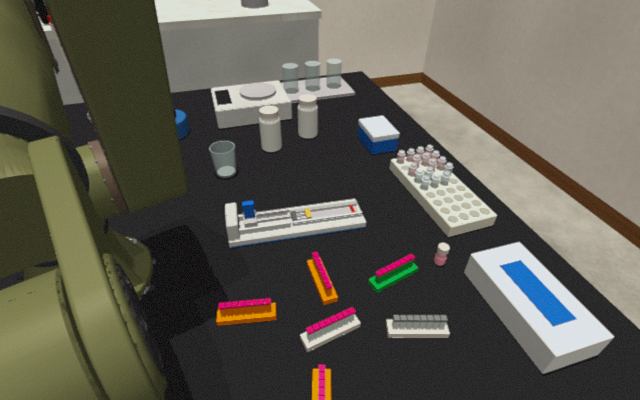

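The pink-topped candidates in the top view are:
- **White bar:** (405,216).
- **Green bar:** (373,169).
- **Orange bars:** (369,213), (444,229) and (387,258).

The grey-stoppered spare is at (411,169), and the vial is at (367,134). I choose the white-bar strip at (405,216), which is (331,328) in the side view. In the loader, the red lip is at (313,178) and the blue tab at (314,253), so loader +x points towards the robot.

```bash
cat > m.py <<'E'
from h import *
T=cv2.imread('pics/top0.png');S=cv2.imread('pics/side0.png')
def comps(im,lo,hi,box,amin=4):
    h=cv2.cvtColor(im,cv2.COLOR_BGR2HSV);m=cv2.inRange(h,lo,hi);k=np.zeros_like(m);x0,y0,x1,y1=box;k[y0:y1,x0:x1]=m[y0:y1,x0:x1]
    n,l,s,c=cv2.connectedComponentsWithStats(k,connectivity=8)
    return [(c[i].round(1),s[i][4],cv2.minAreaRect(np.argwhere(l==i)[:,::-1].astype(np.float32))) for i in range(1,n) if s[i][4]>=amin]
def tri(a,b):
    A=[];B=[]
    for n,(u,v) in (("top",a),("side",b)):
        c,f=K(n);P=np.c_[c["R"],c["t"]];x=(u-c["cx"])/f;y=(v-c["cy"])/f
        A+= [x*P[2]-P[0],y*P[2]-P[1]]
    A=np.array(A);return np.linalg.lstsq(A[:,:3],-A[:,3],rcond=None)[0]
pink=((155,100,80),(175,255,255));red=((0,150,100),(6,255,255));blue=((100,130,60),(125,255,255));br=((18,100,100),(35,255,255))
for nm,c,bt,bs in (("pink",pink,(392,192,420,240),(295,300,365,350)),("red",red,(300,165,328,195),(340,200,365,220)),("blue",blue,(300,240,328,268),(235,195,262,225)),("brass",br,(300,195,328,230),(290,200,325,225))):
    a=comps(T,*c,bt);b=comps(S,*c,bs);print(nm);
    for q in a:print(' T',q)
    for q in b:print(' S',q)
    if a and b:
        p=max(a,key=lambda q:q[1])[0];q=max(b,key=lambda q:q[1])[0];print(tri(p,q).round(1))
a=comps(T,(0,0,120),(179,60,255),(295,165,335,275),300);print(a)
for q in a: 
    for c in cv2.boxPoints(q[2]): print(c,ray("top",*c,20).round(1))
c=cv2.resize(T[160:280,290:430],None,fx=4,fy=4,interpolation=cv2.INTER_CUBIC)
cv2.imwrite('pics/c0.png',c)
E
python3 m.py
```

```text
pink
 T (array([406.8, 214.4]), np.int32(104), ((406.9332580566406, 214.52340698242188), (28.787677764892578, 3.681047201156616), 70.70995330810547))
 S (array([330.1, 319.9]), np.int32(408), ((330.3274230957031, 319.70513916015625), (7.968721389770508, 52.930450439453125), 65.0952377319336))
[ 440.8 -257.4   38.9]
red
 T (array([313. , 178.5]), np.int32(18), ((313.0, 178.5), (1.0, 8.0), 90.0))
 S (array([351.5, 208. ]), np.int32(16), ((351.5000305175781, 208.00003051757812), (6.708203315734863, 1.7888542413711548), 63.43495178222656))
[593.1  31.1  26.7]
blue
 T (array([314.5, 252.6]), np.int32(31), ((314.5, 252.5), (7.0, 3.0), 90.0))
 S (array([248.1, 207.9]), np.int32(193), ((248.3783721923828, 208.270263671875), (17.09749412536621, 12.823122024536133), 80.53767395019531))
[346.3  49.9  72.3]
brass
 T (array([313.8, 211. ]), np.int32(26), ((314.0, 211.0), (2.0, 8.0), 90.0))
 S (array([307.5, 212.7]), np.int32(49), ((307.5, 212.5), (9.0, 5.0), 90.0))
[482.9  39.2  32.3]
[(array([313.8, 222.2]), np.int32(2671), ((314.4999694824219, 221.99996948242188), (28.999996185302734, 97.99998474121094), 0.0))]
[299.99997 270.99997] [296.2 101.6  20. ]
[299.99997 172.99997] [617.1  72.6  20. ]
[328.99997 172.99997] [607.3 -23.8  20. ]
[328.99997 270.99997] [287.1  10.   20. ]
```

View pics/c0.png

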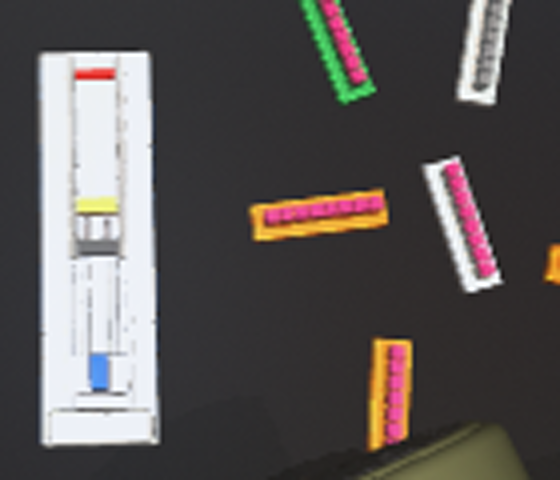

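The crop confirms it: a white bar with pink stoppers, running from about (402,201) to (412,229) in the top view. The yellow patch on the loader, at full-image (314,211), is the follower.

```bash
cat > go.py <<'E'
import sys
from h import *
from scipy.spatial.transform import Rotation as Ro
def go(p,yaw):
    s=read_state();R=Ro.from_euler('xyz',s["eef_rot"]);d=R.inv().apply(np.array(p)-s["eef_pos"])
    t=-np.degrees(yaw-s["eef_rot"][2]); t=(t+180)%360-180
    print("at",s["eef_pos"].round(1),"rpy",s["eef_rot"].round(4),"shift",(d/1000).round(4),"turn",round(t,2))
if __name__=="__main__": a=list(map(float,sys.argv[1:])); go(a[:3],np.radians(a[3]))
E
python3 - <<'E'
from h import *
a=ray("top",401,200,42);b=ray("top",412.5,229,42);d=a-b;print(a,b,np.degrees(np.arctan2(d[1],d[0])),np.linalg.norm(d))
c,f=K("wrist");s=read_state();from scipy.spatial.transform import Rotation as Ro
R=np.array(c["R"]);o=-R.T@c["t"];Rt=Ro.from_euler('xyz',s["eef_rot"]).as_matrix();print("cam in tool",Rt.T@(o-s["eef_pos"]),Rt.T@R.T,f)
E
python3 go.py 430 -255 213 20
```

```text
[ 488.08346885 -244.75262022   42.        ] [ 391.0706568  -267.73172169   42.        ] 13.325863806740458 99.69716548768133
cam in tool [ 7.47643044e+01  3.87271191e-02 -1.72051649e+02] [[-3.91448017e-04 -9.67125335e-01 -2.54299887e-01]
 [ 9.99999774e-01 -2.39529591e-04 -6.28363600e-04]
 [ 5.46794010e-04 -2.54300076e-01  9.67125210e-01]] 299.66535875177783
at [ 198.7 -512.6  213. ] rpy [-3.1406e+00 -1.0000e-04  3.6980e-01] shift [ 3.087e-01 -1.566e-01  1.000e-04] turn 1.19
```

```bash
python3 -m handwheel '[[0.056,-0.027,0,2],[0.112,-0.054,0,4],[0.168,-0.081,0,6],[0.224,-0.108,0.01,7.9],[0.28,-0.135,0.02,7.9]]' 0.5 20; python3 go.py 438 -256 130 13.3
```

```text
clock: 0.72
eef_pos: [411.4, -284.5, 193.0]
eef_rot: [-3.141, -0.0, 0.231]
wrist_force: [1.5, -0.3, -0.5]
finger_gap: 48.3
at [ 411.4 -284.5  193. ] rpy [-3.1407 -0.      0.2313] shift [ 0.0324 -0.0216  0.063 ] turn -0.05
```

```bash
python3 -m handwheel '[[0.016,-0.011,0.03,0],[0.032,-0.0215,0.063,0],[0.032,-0.0215,0.063,0],[0.032,-0.0215,0.063,0]]'; python3 - <<'E'
from h import *
from go import go
cal=K("wrist");im=snap("wrist","w1.png")
h=cv2.cvtColor(im,cv2.COLOR_RGB2HSV);m=cv2.inRange(h,(155,100,80),(175,255,255))
n,l,s,c=cv2.connectedComponentsWithStats(cv2.morphologyEx(m,cv2.MORPH_CLOSE,np.ones((9,9))))
for i in range(1,n):
    if s[i][4]>300:
        r=cv2.minAreaRect(np.argwhere(l==i)[:,::-1].astype(np.float32));b=cv2.boxPoints(r)
        w=np.array([ray("wrist",*q,42,cal) for q in b]);print(s[i],r);print(w.round(1).tolist(),w.mean(0).round(1))
        e=[w[1]-w[0],w[2]-w[1]];d=max(e,key=np.linalg.norm);print([np.linalg.norm(q).round(1) for q in e],np.degrees(np.arctan2(d[1],d[0])))
E
```

```text
clock: 1.23
eef_pos: [437.6, -256.9, 131.1]
eef_rot: [-3.142, -0.001, 0.231]
wrist_force: [0.3, 0.1, 0.5]
finger_gap: 47.1
[263   0  16  32 447] ((270.8600158691406, 15.480000495910645), (31.784320831298828, 13.97844409942627), 86.8201675415039)
[[584.3, -174.8, 42.0], [587.2, -185.2, 42.0], [565.9, -190.8, 42.0], [562.8, -180.1, 42.0]] [ 575.1 -182.7   42. ]
[np.float64(10.8), np.float64(22.1)] -165.40338608031777
[ 144  128  112   35 1445] ((198.96153259277344, 144.6923065185547), (114.335693359375, 13.532011985778809), 11.309932708740234)
[[455.6, -92.2, 42.0], [467.4, -93.5, 42.0], [470.5, -189.7, 42.0], [458.5, -189.4, 42.0]] [ 463.  -141.2   42. ]
[np.float64(11.8), np.float64(96.2)] -88.14326110786045
[ 317  143   17  103 1158] ((325.2331237792969, 193.98757934570312), (12.172886848449707, 102.5867691040039), 2.6630005836486816)
[[395.1, -260.7, 42.0], [489.1, -243.3, 42.0], [491.0, -253.7, 42.0], [397.2, -272.0, 42.0]] [ 443.1 -257.4   42. ]
[np.float64(95.5), np.float64(10.5)] 10.457734213767315
```

View pics/w1.png

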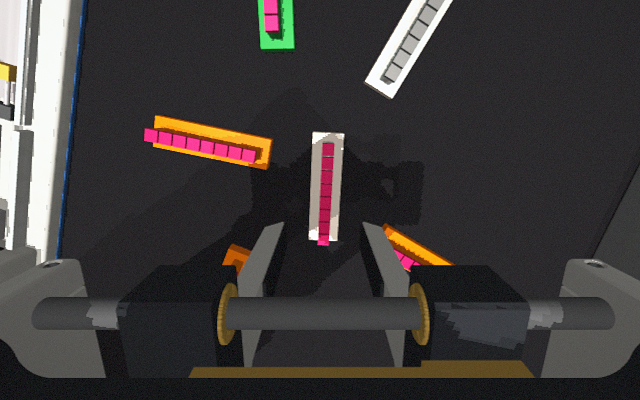

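The wrist view shows the pink/white strip at (325,194), almost aligned between the jaws. The ridge measures 95.5 x 10.5, centred at (443,-257) with yaw 10.5°. Next I descend.

```bash
python3 go.py 443 -257.3 26 10.6
```

```text
at [ 437.6 -257.1  131.4] rpy [ 3.1411e+00 -1.1000e-03  2.3060e-01] shift [0.0051 0.0014 0.1054] turn 2.61
```

```bash
python3 -m handwheel '[[0.005,0.0014,0.04,2.6],[0.0052,0.0014,0.08,2.6],[0.0052,0.0014,0.105,2.6],[0.0052,0.0014,0.105,2.6],[0.0052,0.0014,0.105,2.6]]' && python3 -m handwheel '[[0,0,0,0],[0,0,0,0],[0,0,0,0],[0,0,0,0]]' 1 40; python3 go.py 443 -257.3 26 10.6
```

```text
clock: 1.9
eef_pos: [443.7, -258.2, 28.1]
eef_rot: [3.139, -0.003, 0.185]
wrist_force: [1.0, 0.4, -0.5]
finger_gap: 47.0
clock: 2.4
eef_pos: [443.8, -258.2, 28.2]
eef_rot: [3.139, -0.003, 0.185]
wrist_force: [-0.5, 4.4, 2.1]
finger_gap: 10.4
at [ 443.8 -258.2   28.2] rpy [ 3.1395e+00 -2.9000e-03  1.8470e-01] shift [-0.0006 -0.001   0.0022] turn -0.02
```

```bash
python3 -m handwheel '[[0,0,-0.04,0],[0,0,-0.09,0],[0,0,-0.135,0]]'; python3 go.py 480 -70 165 -5
```

```text
clock: 2.78
eef_pos: [443.1, -257.8, 164.8]
eef_rot: [3.14, -0.003, 0.185]
wrist_force: [0.2, -0.1, -0.4]
finger_gap: 9.6
at [ 443.1 -257.8  164.8] rpy [ 3.1396e+00 -2.8000e-03  1.8470e-01] shift [ 0.0707 -0.1779 -0.0004] turn 15.58
```

```bash
python3 -m handwheel '[[0.02,-0.05,0,5],[0.04,-0.1,0,10],[0.06,-0.15,0,15.5],[0.0707,-0.178,0,15.5],[0.0707,-0.178,0,15.5]]'; python3 - <<'E'
from h import *
import pickle
s=read_state();cal=K("wrist");im=snap("wrist","w2.png");pickle.dump((cal,s),open('w2.pkl','wb'))
print(s["eef_pos"],s["finger_gap"])
E
```

```text
clock: 3.4
eef_pos: [480.0, -68.3, 164.5]
eef_rot: [3.141, -0.003, -0.083]
wrist_force: [-0.9, -0.3, -0.6]
finger_gap: 9.7
[480.02939576 -68.28914632 164.52121776] 9.682745476187785
```

View pics/w2.png

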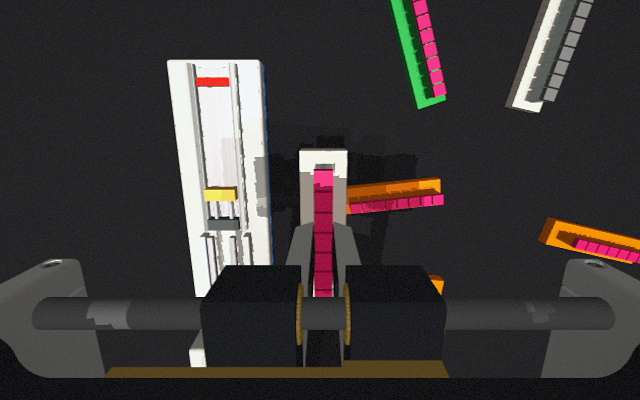

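The wrist view shows the red lip at (213,82) and the brass follower top at (220,194). The bed's far corners are at about (168,61) and (265,61), and the held strip is well aligned at (323,230).

```bash
python3 - <<'E'
from h import *
import pickle
cal,s=pickle.load(open('w2.pkl','rb'))
im=cv2.imread('pics/w2.png');h=cv2.cvtColor(im,cv2.COLOR_BGR2HSV)
def big(m):
    n,l,st,c=cv2.connectedComponentsWithStats(m);i=1+np.argmax(st[1:,4]);return np.argwhere(l==i)[:,::-1],st[i]
def rm(m,x1=300,y1=300):
    k=np.zeros_like(m);k[:y1,:x1]=m[:y1,:x1];return k
R=lambda u,v,z:ray("wrist",u,v,z,cal)
for nm,lo,hi in (("red",(0,150,100),(6,255,255)),("brass",(18,100,100),(35,255,255))):
    p,st=big(rm(cv2.inRange(h,lo,hi)));print(nm,st)
    for f,t in ((np.min,"far"),(np.max,"near")):
        q=[(u,f(p[p[:,0]==u][:,1])+(-.5 if t=="far" else .5)) for u in np.unique(p[:,0])[2:-2]]
        k=np.polyfit(*zip(*q),1);u0,u1=p[:,0].min()-.5,p[:,0].max()+.5
        for z in (25,28,35):print(t,z,[R(u,np.polyval(k,u),z).round(1)[:2].tolist() for u in (u0,u1)])
w=rm(cv2.inRange(h,(0,0,140),(179,50,255)),285,285);p,st=big(w);print("bed",st)
# left edge, far edge, at z=20
L=[(v,p[p[:,1]==v][:,0].min()-.5) for v in range(70,280)];F=[(u,p[p[:,0]==u][:,1].min()-.5) for u in range(175,260)]
kl=np.polyfit(*zip(*L),1);kf=np.polyfit(*zip(*F),1)
A=[(v,p[p[:,1]==v][:,0].max()+.5) for v in range(70,140)];kr=np.polyfit(*zip(*A),1)
print("resid",np.abs(np.polyval(kl,[a for a,_ in L])-[b for _,b in L]).max(),np.abs(np.polyval(kr,[a for a,_ in A])-[b for _,b in A]).max())
def corner(k):
    v=(np.polyval(kf,0)+kf[0]*k[1])/(1-kf[0]*k[0]);return np.polyval(k,v),v
for nm,k in(("L",kl),("R",kr)):
    a=R(*corner(k),20);b=R(np.polyval(k,275 if nm=="L" else 140),275 if nm=="L" else 140,20);print(nm,corner(k),a.round(1),b.round(1),"yaw",np.degrees(np.arctan2((a-b)[1],(a-b)[0])))
# channel inner walls: rows of gradient
g=cv2.cvtColor(im,cv2.COLOR_BGR2GRAY)
for v in (100,130,160): print(v,g[v,185:250].tolist())
# held strip far stoppers
pk,st=big(cv2.inRange(h[:300],(155,100,80),(175,255,255))[:, :]*(np.abs(np.arange(640)-323)<22).astype(np.uint8));print(st)
zs=s["eef_pos"][2]-28.2+42
print("strip far end top", [R(u,st[1]-.5,zs).round(1) for u in (st[0]-.5,st[0]+st[2]-.5)],s["eef_pos"],s["eef_rot"])
E
```

```text
red [195  77  34   9 272]
far 25 [[602.1, 47.5], [599.1, 14.5]]
far 28 [[601.6, 46.4], [598.7, 13.7]]
far 35 [[600.5, 43.6], [597.7, 11.7]]
near 25 [[594.6, 49.0], [591.9, 15.7]]
near 28 [[594.2, 47.8], [591.5, 14.9]]
near 35 [[593.3, 45.0], [590.6, 12.9]]
brass [203 189  33  12 380]
far 25 [[491.4, 60.2], [488.5, 25.1]]
far 28 [[492.0, 59.0], [489.1, 24.2]]
far 35 [[493.4, 55.9], [490.6, 21.9]]
near 25 [[478.2, 62.7], [475.3, 27.2]]
near 28 [[479.0, 61.4], [476.0, 26.2]]
near 35 [[480.7, 58.3], [477.8, 24.0]]
bed [  167    60   103   225 15469]
resid 0.5014764399150238 0.6028169014084028
L (np.float64(166.0200095485058), np.float64(59.46992066447211)) [621.3  74.1  20. ] [388.4  93.1  20. ] yaw -4.653901523525918
R (np.float64(259.6058958959607), np.float64(59.546735345468655)) [613.6 -17.   20. ] [536.4 -10.4  20. ] yaw -4.869442541749222
100 [244, 244, 244, 242, 243, 213, 169, 173, 177, 176, 203, 147, 75, 84, 225, 244, 242, 241, 244, 243, 242, 242, 242, 242, 242, 241, 243, 243, 242, 242, 244, 245, 243, 243, 242, 243, 243, 243, 244, 244, 243, 245, 245, 246, 245, 248, 216, 204, 234,
[... 232 characters left out ...]
, 242, 242, 244, 244, 245, 244, 244, 242, 243, 243, 245, 245, 243, 245, 245, 245, 245, 247, 229, 206, 234, 241, 240, 241, 227, 139, 91, 132, 231, 245, 243, 242, 241, 242, 243]
160 [245, 245, 244, 244, 244, 245, 245, 244, 244, 243, 243, 232, 192, 173, 174, 177, 215, 153, 78, 78, 141, 230, 241, 241, 240, 240, 241, 239, 239, 236, 238, 238, 238, 240, 240, 242, 238, 230, 226, 226, 226, 225, 230, 230, 228, 228, 229, 229, 228, 227, 227, 191, 210, 227, 223, 196, 227, 156, 106, 233, 247, 245, 243, 242, 244]
[ 313  169   20  128 2340]
strip far end top [array([528.1, -66.3, 178.3]), array([527.2, -76.9, 178.3])] [480.02939576 -68.28914632 164.52121776] [ 3.14050958e+00 -2.98202435e-03 -8.28867344e-02]
```

The inner edge of the lip is at world (593.2, ~31) and the follower face at (491.5, 38.8). That gap is 101.7 against the nominal 102, and c ≈ -10.7. The loader axis is at yaw ≈ -4.7°. Next I move above the channel.

```bash
python3 go.py 550.3 33.6 110 -4.7
```

```text
at [479.9 -69.4 164.5] rpy [ 3.1403e+00 -2.9000e-03 -8.4000e-02] shift [ 0.0613 -0.1086  0.0545] turn -0.11
```

```bash
python3 -m handwheel '[[0.025,-0.045,0,0],[0.05,-0.09,0.02,0],[0.0613,-0.1086,0.045,0],[0.0613,-0.1086,0.0545,0],[0.0613,-0.1086,0.0545,0]]'; python3 - <<'E'
from h import *
import pickle
s=read_state();cal=K("wrist");im=snap("wrist","w3.png");pickle.dump((cal,s),open('w3.pkl','wb'))
c=cv2.resize(im[100:320,220:430],None,fx=2.7,fy=2.7,interpolation=cv2.INTER_CUBIC);cv2.imwrite('pics/w3c.png',c[:,:,::-1])
E
python3 go.py 550.3 33.6 75 -4.7
```

```text
clock: 4.08
eef_pos: [549.7, 32.2, 109.7]
eef_rot: [3.14, -0.002, -0.085]
wrist_force: [0.1, -0.5, -0.6]
finger_gap: 9.7
at [550.1  32.3 110.5] rpy [ 3.1402e+00 -3.0000e-03 -8.5300e-02] shift [ 0.     -0.0014  0.0355] turn -0.19
```

View pics/w3c.png

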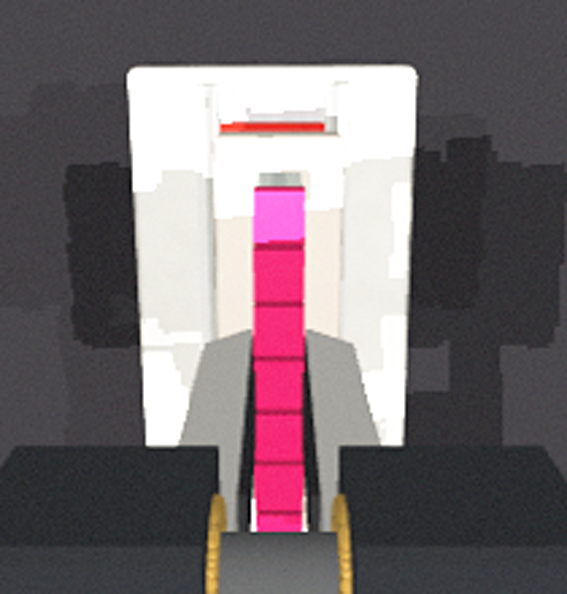

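The crop shows the strip over the channel with the red lip beyond its far end. The bed's far edge runs from crop x 128 to 417, and the strip ridge from 253 to 305, so I'm slightly off-centre. I'll put a number on it.

```bash
python3 - <<'E'
from h import *
import pickle
cal,s=pickle.load(open('w3.pkl','rb'));im=cv2.imread('pics/w3.png');h=cv2.cvtColor(im,cv2.COLOR_BGR2HSV)
w=cv2.inRange(h,(0,0,120),(179,60,255))
Rt=None
from scipy.spatial.transform import Rotation as Ro
Ri=Ro.from_euler('xyz',s["eef_rot"]).inv()
T=lambda u,v,z:Ri.apply(ray("wrist",u,v,z,cal)-s["eef_pos"]).round(2)
for v in (130,150,200,240):
    x=np.where(w[v,255:390])[0]+255;a,b=x.min()-.5,x.max()+.5;A,B=T(a,v,20),T(b,v,20);print("bed",v,a,b,A,B,"mid",((A+B)/2).round(2),"width",(B-A)[1])
m=cv2.inRange(h,(150,80,80),(175,255,255))
for v in (173,185,200,230,260):
    x=np.where(m[v,295:350])[0]+295;a,b=x.min()-.5,x.max()+.5;print("strip",v,a,b,((T(a,v,s["eef_pos"][2]+13.8)+T(b,v,s["eef_pos"][2]+13.8))/2))
E
```

```text
bed 130 266.5 374.5 [ 63.51 -48.72  89.69] [63.47 43.56 89.84] mid [63.49 -2.58 89.76] width 92.28
bed 150 267.5 373.5 [ 46.52 -48.66  89.66] [46.48 43.43 89.81] mid [46.5  -2.61 89.74] width 92.09
bed 200 270.5 371.5 [  1.45 -48.07  89.59] [ 1.39 43.53 89.74] mid [ 1.42 -2.27 89.66] width 91.6
bed 240 272.5 370.5 [-37.56 -47.93  89.53] [-37.64  44.17  89.68] mid [-37.6   -1.88  89.6 ] width 92.1
strip 173 313.5 332.5 [ 45.385  -0.43  -13.73 ]
strip 185 313.5 332.5 [ 38.8   -0.43 -13.74]
strip 200 313.5 332.5 [ 30.37  -0.43 -13.75]
strip 230 312.5 332.5 [ 12.835  -0.715 -13.78 ]
strip 260 313.5 332.5 [ -5.685  -0.44  -13.81 ]
```

```bash
python3 -m handwheel '[[0,-0.0018,0.015,-0.4],[0,-0.0018,0.036,-0.4],[0,-0.0018,0.042,-0.4],[0,-0.0018,0.047,-0.4],[0,-0.0018,0.047,-0.4]]'; python3 go.py 550.3 34.1 56.2 -5.1
```

```text
clock: 4.75
eef_pos: [550.5, 33.9, 63.7]
eef_rot: [3.14, -0.003, -0.078]
wrist_force: [0.4, -0.3, -1.6]
finger_gap: 9.7
at [550.5  33.9  63.7] rpy [ 3.1401 -0.0033 -0.0784] shift [-0.0002 -0.0002  0.0075] turn 0.61
```

```bash
python3 -m handwheel '[[0,0,0.0025,0],[0,0,0.005,0],[0,0,0.0075,0],[0,0,0.0075,0]]'; python3 go.py 542.3 34.6 56.2 -4.5
```

```text
clock: 5.25
eef_pos: [550.4, 33.9, 56.0]
eef_rot: [3.14, -0.003, -0.078]
wrist_force: [-0.6, 0.2, -1.1]
finger_gap: 9.8
at [550.4  33.9  56. ] rpy [ 3.1401e+00 -3.0000e-03 -7.8400e-02] shift [-0.0081 -0.0001 -0.0002] turn 0.01
```

```bash
for i in 1; do python3 -m handwheel '[[-0.002,0,0,0],[-0.004,0,0,0],[-0.006,0,0,0],[-0.0075,0,0,0],[-0.0075,0,0,0]]'; done; python3 go.py 542.3 34.6 56.2 -4.5
```

```text
clock: 5.88
eef_pos: [543.2, 34.4, 56.2]
eef_rot: [3.14, -0.004, -0.078]
wrist_force: [4.8, -0.9, -1.9]
finger_gap: 9.9
at [543.2  34.4  56.2] rpy [ 3.1402 -0.0039 -0.0785] shift [-0.0009 -0.0001 -0.    ] turn 0.0
```

```bash
python3 -m handwheel '[[-0.0015,0,0,0],[-0.003,0,0,0],[-0.0045,0,0,0],[-0.006,0,0,0],[-0.006,0,0,0]]'; python3 -m handwheel '[[0,0,0,0]]'; python3 go.py 542.3 34.6 56.2 -4.5
```

```text
clock: 6.5
eef_pos: [538.1, 34.9, 56.5]
eef_rot: [3.14, -0.006, -0.078]
wrist_force: [8.0, -0.4, -3.1]
finger_gap: 9.8
clock: 6.62
eef_pos: [538.9, 34.8, 56.8]
eef_rot: [3.14, -0.009, -0.078]
wrist_force: [6.6, -0.5, -2.9]
finger_gap: 9.3
at [538.9  34.8  56.8] rpy [ 3.1404 -0.0085 -0.0785] shift [ 0.0034 -0.0001  0.0006] turn 0.0
```

```bash
python3 -m handwheel '[[-0.0015,0,0,0],[-0.003,0,0,0],[-0.0045,0,0,0],[-0.006,0,0,0],[-0.006,0,0,0]]'; python3 - <<'E'
from h import *
import pickle
s=read_state();cal=K("wrist");im=snap("wrist","w4.png");pickle.dump((cal,s),open('w4.pkl','wb'))
s=read_state();print(s["eef_pos"],s["eef_rot"],s["wrist_force"],s["moment"])
c=cv2.resize(im[100:320,220:430],None,fx=2.7,fy=2.7,interpolation=cv2.INTER_CUBIC);cv2.imwrite('pics/w4c.png',c[:,:,::-1])
E
```

```text
clock: 7.25
eef_pos: [534.4, 35.1, 57.3]
eef_rot: [3.141, -0.013, -0.079]
wrist_force: [11.1, -0.2, -5.4]
finger_gap: 9.9
[534.37345087  35.14827594  57.30258315] [ 3.14059308 -0.01254237 -0.07855318] [11.08151709 -1.01166524 -5.83252211] [-0.24860911 -2.59428496 -0.0279662 ]
```

View pics/w4c.png

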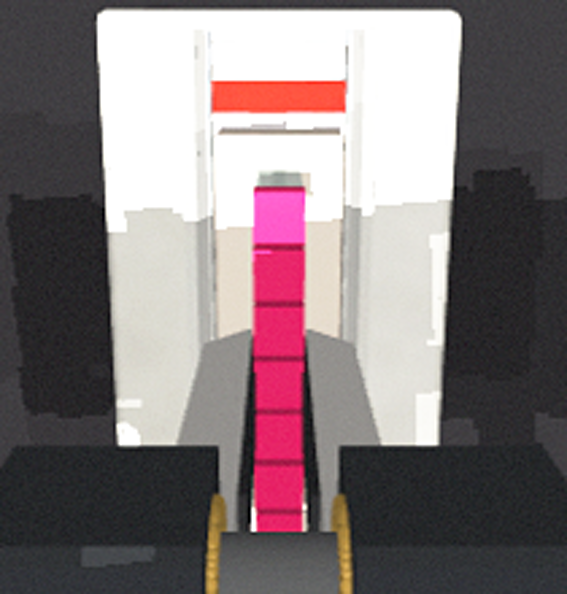

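```bash
python3 - <<'E'
from h import *
import pickle
cal,s=pickle.load(open('w4.pkl','rb'))
a=ray("wrist",323,100+113/2.7-.3,25,cal);print(a)
for v in (129,131,133):print(ray("wrist",323,100+v/2.7-.3,43.6,cal))
print(s["eef_pos"])
E
python3 go.py 532.4 35.2 48 -4.5
```

```text
[592.92151148  30.91368127  25.        ]
[590.57280005  31.11417462  43.6       ]
[590.12057962  31.14990597  43.6       ]
[589.66782143  31.1856798   43.6       ]
[534.36725807  35.12892142  57.32489956]
at [534.4  35.1  57.3] rpy [ 3.1406 -0.0125 -0.0786] shift [-0.0021  0.0001  0.0093] turn -0.0
```

The trailing end is about 2.8 mm clear of the lip edge (590.1 against 592.9), at 11 N. I'll lower it while keeping the push on.

```bash
python3 -m handwheel '[[-0.0015,0,0.0015,0],[-0.0015,0,0.003,0],[-0.0015,0,0.0045,0],[-0.0015,0,0.006,0],[-0.0015,0,0.006,0]]';  python3 go.py 532.4 35.2 48 -4.5
```

```text
clock: 7.92
eef_pos: [534.9, 35.1, 52.5]
eef_rot: [3.141, -0.018, -0.079]
wrist_force: [11.7, -0.7, 1.7]
finger_gap: 9.8
at [534.9  35.1  52.5] rpy [ 3.1409 -0.0177 -0.0787] shift [-0.0026  0.0001  0.0045] turn -0.01
```

```bash
python3 -m handwheel '[[-0.001,0,0.001,0],[-0.001,0,0.0025,0],[-0.001,0,0.004,0],[-0.001,0,0.0045,0]]';  python3 go.py 532.4 35.2 48 -4.5
```

```text
clock: 8.43
eef_pos: [535.9, 35.2, 49.3]
eef_rot: [3.141, -0.023, -0.079]
wrist_force: [10.9, -1.9, 5.2]
finger_gap: 9.5
at [535.9  35.2  49.3] rpy [ 3.1413 -0.0226 -0.0788] shift [-0.0035  0.0002  0.0012] turn -0.01
```

```bash
python3 -m handwheel '[[-0.0005,0,0.001,0],[-0.0005,0,0.002,0],[-0.0005,0,0.002,0]]';  python3 go.py 532.4 35.2 48 -4.5
```

```text
clock: 8.8
eef_pos: [537.2, 35.1, 48.9]
eef_rot: [3.142, -0.027, -0.079]
wrist_force: [7.0, -0.6, 9.2]
finger_gap: 9.6
at [537.2  35.1  48.9] rpy [ 3.1416 -0.0271 -0.0789] shift [-0.0048  0.0002  0.0008] turn -0.02
```

The strip's leading end is on the floor. The trailing end is about 2 mm up, below the lip's top and against its inner edge. I'll release here so it drops flat.

```bash
python3 -m handwheel '[[0,0,0,0],[0,0,0,0],[0,0,0,0],[0,0,0,0]]' 0.55 20; python3 -m handwheel '[[0,0,-0.03,0],[0,0,-0.07,0],[-0.02,0,-0.1,0],[-0.03,0,-0.1,0],[-0.03,0,-0.1,0]]'; python3 - <<'E'
from h import *
import pickle
s=read_state();cal=K("wrist");im=snap("wrist","w5.png");pickle.dump((cal,s),open('w5.pkl','wb'));im2=snap("side","s5.png")
a=cv2.resize(im[20:270,220:430],None,fx=2,fy=2);b=cv2.resize(im2[190:250,220:370],(380,152),interpolation=cv2.INTER_CUBIC)
o=np.zeros((500,800,3),np.uint8);o[:,:420]=a;o[:152,420:]=b;cv2.imwrite('pics/c5.png',o[:,:,::-1])
E
```

```text
clock: 9.3
eef_pos: [536.9, 35.1, 48.7]
eef_rot: [3.142, -0.026, -0.079]
wrist_force: [-0.0, -1.3, -0.6]
finger_gap: 41.9
clock: 9.93
eef_pos: [503.8, 37.7, 147.0]
eef_rot: [3.141, -0.025, -0.079]
wrist_force: [-0.1, -0.9, -0.1]
finger_gap: 42.6
```

View pics/c5.png

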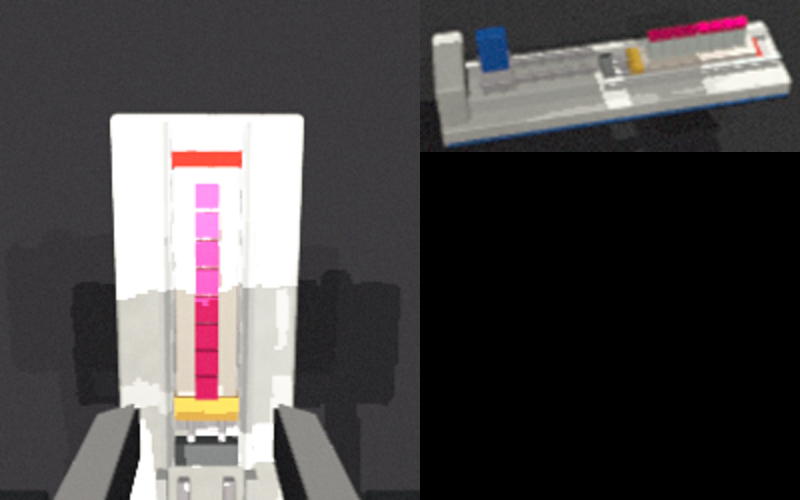

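The strip appears seated: the stoppers run from crop y 184 to 399 between the red lip (y 159) and the brass (y 405). I'll check that with numbers and plan the move to the tab.

```bash
python3 - <<'E'
from h import *
import pickle
cal,s=pickle.load(open('w5.pkl','rb'));im=cv2.imread('pics/w5.png');h=cv2.cvtColor(im,cv2.COLOR_BGR2HSV)
R=lambda u,v,z:ray("wrist",u,v,z,cal).round(1)
m=cv2.inRange(h,(145,80,80),(175,255,255));m[:,:300]=0;m[:,345:]=0;m[260:]=0
v,u=np.where(m);print(v.min(),v.max())
for z in (62,65):
    for f in (v.min()+.0,v.max()):
        uu=u[v==f].mean();print("pink",z,R(uu,f-.5 if f==v.min() else f+.5,z))
r=cv2.inRange(h,(0,150,100),(6,255,255));v,u=np.where(r[:260]);print("lip far/near",R(u.mean(),v.min()-.5,25),R(u.mean(),v.max()+.5,25))
b=cv2.inRange(h,(18,100,100),(35,255,255));v,u=np.where(b[:260]);print("brass far",R(u.mean(),v.min()-.5,35))
E
python3 go.py 349 50 150 -4.6
```

```text
112 218
pink 62 [584.4  31.8  62. ]
pink 62 [491.5  39.1  62. ]
pink 65 [584.3  31.8  65. ]
pink 65 [492.4  39.   65. ]
lip far/near [598.9  11.4  25. ] [460.5  20.1  25. ]
brass far [654. -81.  35.]
at [504.3  37.6 146.8] rpy [ 3.1414 -0.0249 -0.0789] shift [-1.556e-01 -1.000e-04 -7.100e-03] turn 0.08
```

It's seated: ridge length 93 at z 62, so it lies flat. Its centre is at 538.0, which matches lip edge − 55. Next is the tab at about (347, 50).

```bash
python3 -m handwheel '[[-0.05,0,0,0],[-0.1,0,0,0],[-0.15,0,0,0],[-0.156,0,0.0,0],[-0.156,0,0.0,0]]'; python3 - <<'E'
from h import *
s=read_state();im=snap("wrist","w6.png");cv2.imwrite('pics/w6c.png',cv2.resize(im[150:400,180:460],None,fx=2,fy=2)[:,:,::-1])
im=snap("side","s6.png");cal=K("side")
h=cv2.cvtColor(im,cv2.COLOR_RGB2HSV);m=cv2.inRange(h,(100,130,60),(125,255,255));m[:,:235]=0;m[:,265:]=0;m[:190]=0;m[226:]=0
print(cv2.minAreaRect(np.argwhere(m)[:,::-1].astype(np.float32)))
E
python3 go.py 347 50.3 62 -4.6
```

```text
clock: 10.65
eef_pos: [349.4, 49.9, 142.9]
eef_rot: [3.141, -0.025, -0.079]
wrist_force: [0.8, -0.3, -0.2]
finger_gap: 42.5
((248.0, 208.5), (17.0, 12.0), 90.0)
at [349.8  49.8 142.8] rpy [ 3.1413 -0.0247 -0.0791] shift [-0.0048 -0.0003  0.0807] turn 0.07
```

View pics/w6c.png

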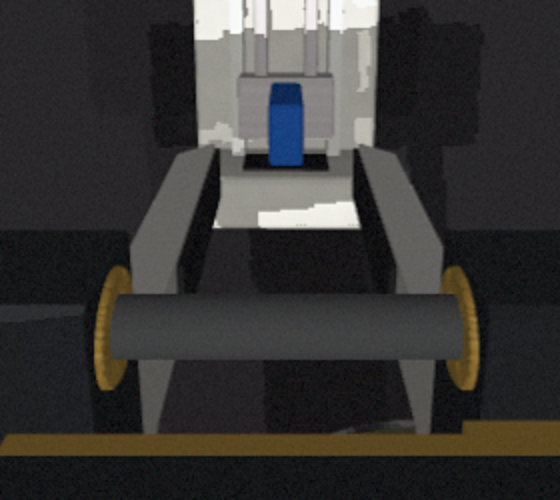

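```bash
python3 - <<'E'
from h import *
for v in (106,135.5,165):print(ray("wrist",180+286/2,150+v/2,90))
E
```

```text
[360.32669838  49.42951738  90.        ]
[348.29597158  50.38599205  90.        ]
[335.97605024  51.36545844  90.        ]
```

The tab's top face is centred at (348, 50.4), between the fingers. I descend, pinch and slide.

```bash
python3 -m handwheel '[[-0.001,-0.0004,0.03,0],[-0.0035,-0.0004,0.06,0],[-0.0037,-0.0004,0.08,0],[-0.0037,-0.0004,0.08,0],[-0.0037,-0.0004,0.08,0]]' && python3 -m handwheel '[[0,0,0,0],[0,0,0,0],[0,0,0,0]]' 1 25; python3 go.py 450 42.4 62 -4.6
```

```text
clock: 11.38
eef_pos: [348.8, 50.3, 63.3]
eef_rot: [3.141, -0.025, -0.079]
wrist_force: [-0.0, 0.2, -0.5]
finger_gap: 42.0
clock: 11.75
eef_pos: [348.9, 50.3, 63.6]
eef_rot: [3.141, -0.026, -0.079]
wrist_force: [-0.4, 0.9, -0.5]
finger_gap: 15.9
at [348.9  50.3  63.6] rpy [ 3.1415 -0.0256 -0.0792] shift [ 1.013e-01 -1.000e-04  4.200e-03] turn 0.06
```

```bash
python3 -m handwheel '[[0.012,0,0.0003,0],[0.027,0,0.0007,0],[0.042,0,0.001,0],[0.057,0,0.0014,0],[0.07,0,0.0018,0]]'; python3 go.py 450 42.4 62 -4.6
```

```text
clock: 12.38
eef_pos: [419.0, 44.6, 63.4]
eef_rot: [3.141, -0.024, -0.079]
wrist_force: [-4.9, -1.1, 4.3]
finger_gap: 13.7
at [419.   44.6  63.4] rpy [ 3.1411 -0.0244 -0.0793] shift [ 0.031  -0.0003  0.0022] turn 0.06
```

```bash
python3 -m handwheel '[[0.008,0,0.0002,0],[0.016,0,0.0004,0],[0.022,0,0.0005,0],[0.026,0,0.0006,0]]'; python3 -m handwheel '[[0.002,0,0,0],[0.004,0,0.0001,0],[0.006,0,0.0001,0],[0.007,0,0.0002,0]]'; python3 go.py 450 42.4 62 -4.6
```

```text
clock: 12.88
eef_pos: [445.1, 42.5, 63.4]
eef_rot: [3.141, -0.024, -0.079]
wrist_force: [-4.4, -1.4, 3.6]
finger_gap: 13.8
clock: 13.38
eef_pos: [451.4, 42.0, 63.4]
eef_rot: [3.141, -0.022, -0.079]
wrist_force: [-16.6, -0.8, 13.5]
finger_gap: 13.9
at [451.4  42.   63.4] rpy [ 3.1409 -0.0222 -0.0792] shift [-0.0014 -0.0003  0.0013] turn 0.06
```

```bash
python3 -m handwheel '[[0.001,0,0,0],[0.002,0,0,0],[0.002,0,0,0]]'; python3 -m handwheel '[[0,0,0,0],[0,0,0,0],[0,0,0,0]]' 0.55 20;  python3 -m handwheel '[[0,0,-0.02,0],[0,0,-0.06,0],[-0.02,0,-0.1,0],[-0.04,0,-0.1,0],[-0.04,0,-0.1,0]]'; python3 - <<'E'
from h import *
import pickle
s=read_state();cal=K("wrist");im=snap("wrist","w7.png");pickle.dump((cal,s),open('w7.pkl','wb'));im2=snap("side","s7.png")
a=cv2.resize(im[20:270,220:430],None,fx=2,fy=2);b=cv2.resize(im2[190:250,220:370],(380,152),interpolation=cv2.INTER_CUBIC)
c=cv2.resize(im2,(380,238));o=np.zeros((500,800,3),np.uint8);o[:,:420]=a;o[:152,420:]=b;o[200:438,420:]=c;cv2.imwrite('pics/c7.png',o[:,:,::-1])
E
```

```text
clock: 13.75
eef_pos: [451.7, 42.0, 63.3]
eef_rot: [3.141, -0.018, -0.079]
wrist_force: [-18.1, -0.9, 14.7]
finger_gap: 13.6
clock: 14.12
eef_pos: [452.0, 42.0, 63.4]
eef_rot: [3.141, -0.019, -0.079]
wrist_force: [-0.4, -0.5, -0.0]
finger_gap: 40.2
clock: 14.75
eef_pos: [410.0, 45.5, 162.9]
eef_rot: [3.141, -0.02, -0.079]
wrist_force: [0.5, -1.5, 0.8]
finger_gap: 42.1
```

View pics/c7.png

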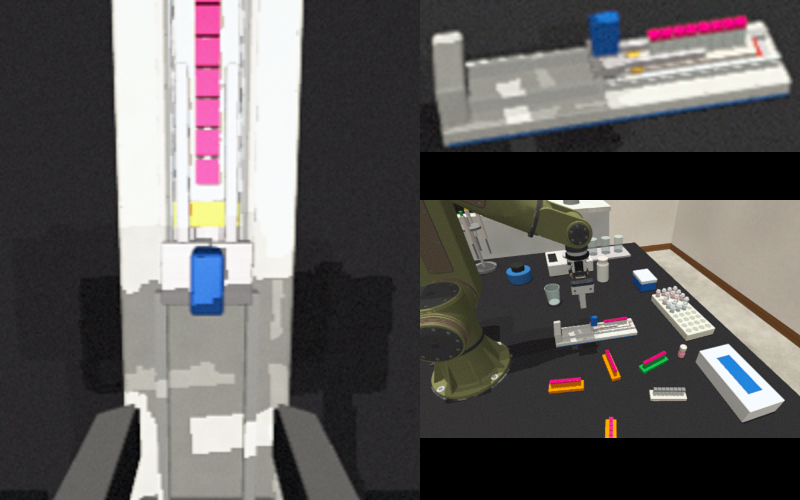

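The prongs straddle the cuvettes, with tips at crop (182,65) and (231,65). The blue tab is behind the follower, and the other objects haven't moved. A numeric check of the tips comes next, before handing in.

```bash
python3 - <<'E'
from h import *
import pickle
cal,s=pickle.load(open('w7.pkl','rb'));R=lambda u,v,z:ray("wrist",220+u/2,20+v/2,z,cal).round(1)
print("tips (exp x~542)",R(182,65,40),R(231,65,40));print("near pink end (exp 491.2)",R(207,184,62));print("tab top near/far",R(207,314,90),R(207,266,90))
im=cv2.imread('pics/w7.png')
E
```

```text
tips (exp x~542) [544.   46.2  40. ] [542.3  23.9  40. ]
near pink end (exp 491.2) [490.2  39.   62. ]
tab top near/far [437.2  43.3  90. ] [457.1  41.7  90. ]
```

Tips at about 543 against 542.6 expected at fully home, and the strip is unmoved. I'm handing in.

```bash
python3 -c "
from cell import manip; print(manip.sign_off())"
```

```text
the job is handed in; nothing more can be done
None
```

The pink-stoppered strip is loaded flat between the lip and the follower. The rail is home over it, and I handed the job in at about 15 s of the 69 s allowed.

**Loading:** I held the strip over the lip and pushed it back against the follower to about 11–12 N, which left its trailing end about 2.8 mm clear of the lip. The tool tilted about 1.5° under the spring load. I therefore let go with the leading end on the floor and the trailing end about 2 mm up, below the top of the lip, and it dropped flat.

**Strip check:** After release, the stopper ridge measured 93 mm long at the seated height (94 nominal). Its centre was at x 538.0, where the lip edge puts it. The insert offset came out at about -10.7 mm.

**Rail check:** It slid at about 4–5 N and came up against a firm stop at 17–18 N. The prong tips measured about x 543, against 542.6 expected at fully home, and they sit astride the cuvettes. The strip had not moved.

**Everything else:** The final side view shows the spare strip, bottles, beaker, vial and look-alikes where they stood, with the gripper clear of everything. I checked these by eye only. No check failed. One rough reading was the top of the tab, about 20 mm instead of 26 mm, because I picked its edges by eye; I relied on the stop and the prong tips instead.

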